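Fetch the V-block from behind the clutter and set it in the drilling vise

TASK

Clear the spray can, the screw jack and the square tube out of the blue tray and stand all three on the plywood board, leaving the V-block where it is until they are all there. Then set the V-block on the bed of the grey vise, groove up and in line with the jaw faces, centred between the jaws and along their width, and only after that put the three others back upright in the tray, each on the very spot it stood on at the start. Never tip any of them over, and leave the hammer, the wrench and the drill alone.

Things in the scene. Friction and masses are not known exactly. Their poses are not given: they have to be found in the camera images.
- vblock: steel V-block, 50 x 50 mm, 40 mm high, about 0.5 kg, in the tray among and behind three taller things. Origin: centre of its underside, z up. A V-groove, 32 mm wide, 16 mm deep, runs along its x in its top; the lower 24 mm are solid. Grip it low across the groove's two end faces (closing along its x): in the vise there is no room for fingers between its +-y sides and the jaws.
- spray_can: white spray can standing upright, round, 52 mm diameter, 125 mm high; from 88 mm up it is a grey cap of 48 mm diameter, a good place to grip. Origin: centre of its underside. About 0.22 kg.
- screw_jack: small dark steel screw jack standing upright, round: foot 56 mm diameter, waist, and on top a bright round head of 32 mm diameter from 89 to 115 mm height, the place to grip. Origin: centre of its underside. About 0.45 kg.
- tube: upright offcut of square aluminium tube, 40 x 40 mm outside, 3 mm wall, 110 mm high, open at the top, its sides along its x and y axes. Origin: centre of its underside. About 0.2 kg.
- tray: fixed blue sheet-steel tray, 180 mm along its x, 230 mm along its y, wall 18 mm high and 3 mm thick, inner floor 3 mm above the bench; the V-block, can, jack and tube stand on that floor at the start. Origin: centre of its underside.
- board: fixed square plywood board, 190 x 190 mm, 9 mm thick, flat on the bench to the left or right of the tray: the side area. Origin: centre of its underside, its edges along its x and y; its top is 9 mm above the origin.
- vise_seat (a point): point on top of the bed of the fixed grey vise, midway between its open jaws and midway along their width, 30 mm above the bench. The jaws face each other along x, 80 mm apart (faces 40 mm from this point); they are 100 mm wide along y and rise 35 mm above the bed; the gap is open above and at both y ends. Bed 96 mm wide in y. Screw and handle point to -x.
- hammer: bystander: hammer lying on the bench beyond the tray, 260 mm long, not to be moved..
- wrench: bystander: flat wrench lying on the bench between robot and tray, not to be moved..
- drill: bystander: cordless drill, green and black, standing on its battery beyond the tray, 200 mm high, not to be moved. Origin: centre of its underside.

How it is judged:
By the outcome, as a careful person would: the job done as asked, in the order asked, and still so for the second after the job is handed in, with the robot touching nothing.
It also fails if it takes over 152 s, if anything falls off the work surface, if the arm or the gripper's body presses on something with over 40 N, if the wrist force passes 120 N, or if a joint passes its speed limit or range.

ROBOT

A 6-joint arm with a two-finger parallel gripper is mounted at the origin on the work surface. World frame = base frame: x ahead of the robot, y to its left, z up, the work surface at z = 0. Lengths are in mm, angles in rad, forces in N, time in s.
With the tool pointing down it reaches from about 350 to 875 mm from the base axis. Payload 4.2 kg.
Tool frame: the origin (TCP) lies between the finger pads; the fingertips stand 14 mm ahead of it and the grasp point (between the pads) lies 5 mm behind it; z points along the fingers, y is the line along which they close (so a half turn about z gives the same grasp; the last joint's range is limited). The gripper opens to 85 mm and grips with 20 to 120 N. Pads are 22 mm wide; open, the fingers measure 114 mm over their backs; the gripper's body (76 mm by 85 mm) begins 54 mm behind the grasp point. The pads swing forward as they close: fully open they stand 13 mm farther back than shut.
Start: joints at [1.474, 0.385, 0.008, 0, -1.194, -0.259], TCP at [217.68, 585.845, 245.312] pointing down, gripper open.
Joint ranges: [-3.14, 3.14], [-1.21, 2.06], [-1.07, 1.41], [-3.16, 2.05], [-2.99, -0.16], [-3.1, 3.1]. Speed limits (rad/s): [2.79, 2.79, 3.14, 3.14, 3.14, 3.14].

INTERFACE

Orientations are given as a unit quaternion [x, y, z, w].
In Python, from workcell import r gives the robot as it stands.
- The arm moves only by the tool tcp_steps, called after "Request:" as name([rows], argument=value, ...), one row to a line, values as JSON. Schema: {"type":"object","properties":{"ticks":{"type":"array","items":{"type":"array","items":{"type":"number"},"minItems":6,"maxItems":6},"minItems":1,"maxItems":20},"finger_gap":{"type":"number"},"only":{"type":"string"},"quiet":{"type":"boolean"},"lines":{"type":"string"}},"required":["ticks"],"additionalProperties":false}. ticks is a list of rows, 1 to 20 of them, each of 6 numbers: dx, dy, dz in a scale on which 1.0 is 0.75 m, then a rotation vector rx, ry, rz in parts of the range, where 1.0 means 2 pi rad; each row is the pose to reach, as a shift and turn from the pose commanded when the call began, along the tool's axes at that moment; what a row does not reach only later rows make up. A row lasts 1/8 s, in which the tool goes at most 62.5 mm and 0.188 rad, less where a joint would pass 70% of its speed; a pose out of reach is approached as far as the arm can. finger_gap is the opening from 0.0 (shut) to 1.0 (fully open), set as the call begins (left out keeps the last). The fingers move at their own pace and stop on an object; the grip force is fixed at half the most. Time passes only in rows, so rows that do not move let the fingers close. The tool returns the time, the measured TCP pose, the force, the opening and the grip force at its end. only (a regular expression) keeps the lines of the reply that match it, lines (a string "A,B") keeps lines A to B, and quiet returns only ok. A shift or turn number past 1, either way, is cut back to 1. Input that does not fit is refused with a message, and nothing moves.
- r.state(): the state, without advancing time (a new reading comes with each control period).
- r.get_image(name): name is "scene" or "top" or "wrist"; returns the picture (384x512x3 uint8, blue, green, red); there is no depth.
- r.calibration(name): a dict with "K" (3x3 intrinsics, pixels), "D" ([k1, k2, p1, p2, k3] as OpenCV has them; the pictures are not rectified), "T" (4x4, takes a point from camera to world coordinates). Camera axes: x right, y down, z forward; pixel columns grow to the right and rows downward; lengths in mm; the calibration is good to about 2 mm. A picture is of the moment at which its call begins: read the wrist's pose just before it. calibration takes no time and is no camera call; for the wrist camera it gives the pose at the moment of the call.
- r.close_job(): hands the job in; it is judged then, once.
The state is a dict: "time": time; "q": joint angles; "qvel": joint speeds; "effort": joint torques, N m; "position": TCP position; "tcp_rot": TCP orientation; "contact_force": force on the tool from outside, world axes, zero at the start; "wrist_torque": the same for the moment, N m; "opening": opening from 0.0 (shut) to 1.0 (fully open); "gripper_force": force on a finger pad.
Only numpy, scipy, OpenCV 4.12 (cv2) and the standard library are available. Lean on these libraries where they do the work, as an engineer would, in place of code of your own. Each camera call takes 0.05 s, during which the arm holds its last target. There are 200 camera calls.

## Working session

There is one attempt and no reset: what is moved stays moved. The work goes in short steps, Python scripts to look and compute and a tool call to move; the robot and the scene stay as the last step left them, time stands still between calls to the robot, and variables do not carry over. Pictures are saved under pics/ and viewed, at most 14 in all, crops included, and the job is handed in when it is done.

```bash
mkdir -p pics; ls
```

Run:
```python
from workcell import r
import cv2
for n in("scene","top","wrist"):
    cv2.imwrite(f"pics/{n}0.png",r.get_image(n)); c=r.calibration(n); print(n,c["K"],c["D"],c["T"])
s=r.state();print(s)
```

```text
pics
scene [[349.52317931   0.         261.65391919]
 [  0.         349.52317931 190.11359731]
 [  0.           0.           1.        ]] [-0.0968756  0.         0.         0.         0.       ] [[ 2.25290856e-01  7.77745782e-01 -5.86818139e-01  1.16228789e+03]
 [ 9.74287593e-01 -1.81559050e-01  1.33416633e-01 -1.26454050e+02]
 [-2.77791985e-03 -6.01787180e-01 -7.98651660e-01  8.31307546e+02]
 [ 0.00000000e+00  0.00000000e+00  0.00000000e+00  1.00000000e+00]]
top [[437.00129041   0.         255.34196461]
 [  0.         437.00129041 194.74516497]
 [  0.           0.           1.        ]] [-0.03859904  0.          0.          0.          0.        ] [[-1.45213293e-03 -9.72876806e-01  2.31319286e-01  3.70270855e+02]
 [-9.99991121e-01  4.97648952e-04 -4.18455774e-03  1.29988928e+01]
 [ 3.95594337e-03 -2.31323309e-01 -9.72868890e-01  1.07945858e+03]
 [ 0.00000000e+00  0.00000000e+00  0.00000000e+00  1.00000000e+00]]
wrist [[305.08775017   0.         250.12083397]
 [  0.         305.08775017 192.8059914 ]
 [  0.           0.           1.        ]] [-0.07117862  0.          0.          0. 
[... 302 characters left out ...]
5, 'q': array([ 1.47359568e+00,  3.85397528e-01,  6.95830471e-03, -3.23264384e-04,
       -1.19397176e+00, -2.58633733e-01]), 'qvel': array([-0.00080512, -0.00134633,  0.00354079,  0.00211029, -0.0006277 ,
       -0.00024172]), 'effort': array([ 3.90495297e-04, -3.92677438e+01,  1.88581163e+01,  4.18858677e+00,
       -3.44187640e-03, -3.07892911e-08]), 'position': array([217.56196052, 585.48854248, 244.47374582]), 'tcp_rot': array([ 9.84203562e-01, -1.77038624e-01, -8.46603354e-05,  8.16815512e-04]), 'contact_force': array([-0.27752308,  0.03536153, -0.59848054]), 'wrist_torque': array([ 2.01588403e-06, -2.81698789e-02,  1.46204977e-02]), 'gripper_force': 0.0, 'opening': 1.0036689384485094}
```

Run:
```python
import cv2
for n in("scene","top"):
    i=cv2.imread(f"pics/{n}0.png"); cv2.imwrite(f"pics/{n}0b.png",cv2.resize(i,(800,600),interpolation=cv2.INTER_CUBIC))
```

```text
(no output)
```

View pics/top0b.png

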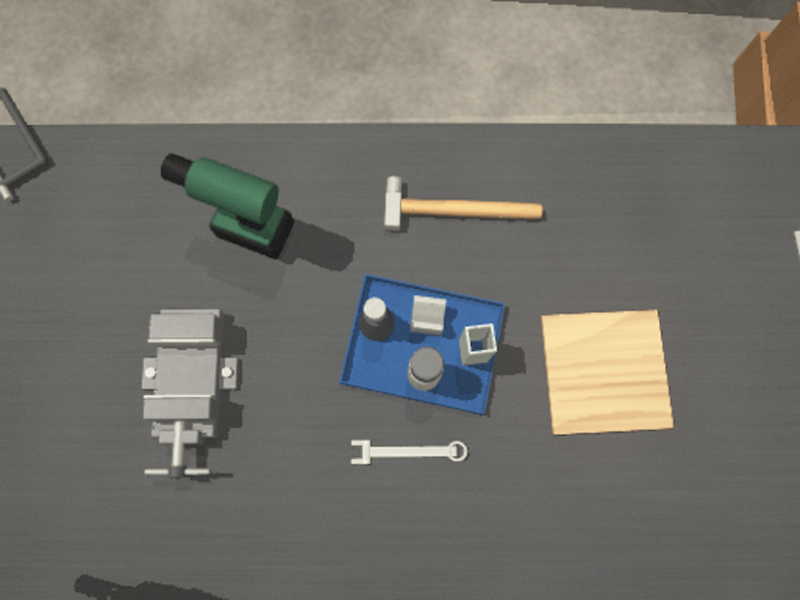

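View pics/scene0b.png

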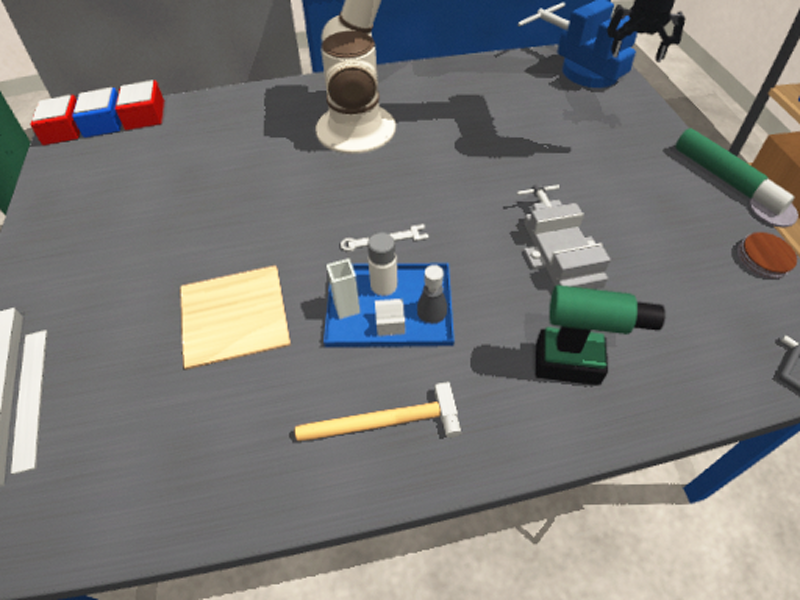

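The top view (800 px wide) shows the jack head at about (375,309), can cap (426,362), tube top (480,338), V-block (429,313), board centre about (606,372), and vise seat about (187,372). The scene view agrees with this layout. I'll zoom in for accurate picking.

Create h.py:
```python
import numpy as np, cv2
from workcell import r
from scipy.spatial.transform import Rotation as R
def ray(n,p,c=None):
    c=c or r.calibration(n); u=cv2.undistortPoints(np.array([[p]],float),c["K"],np.array(c["D"]))[0,0]
    T=np.array(c["T"]); return T[:3,3],T[:3,:3]@[u[0],u[1],1]
def at(n,p,z,c=None):
    o,d=ray(n,p,c); return (o+d*(z-o[2])/d[2])[:2].round(1)
def proj(n,P,c=None):
    c=c or r.calibration(n); T=np.linalg.inv(c["T"]); 
    return cv2.projectPoints(np.array(P,float).reshape(-1,3),cv2.Rodrigues(T[:3,:3])[0],T[:3,3],c["K"],np.array(c["D"]))[0][:,0]
def togo(x,y,z,yaw=None):
    """shift in tool axes to a TCP target; yaw = world direction (rad) of the finger closing line"""
    s=r.state(); M=R.from_quat(s["tcp_rot"]); d=M.inv().apply(np.array([x,y,z])-s["position"])
    a=0
    if yaw is not None:
        yv=M.apply([0,1,0]); cur=np.arctan2(yv[1],yv[0]); a=-((yaw-cur+np.pi/2)%np.pi-np.pi/2)
    print("tool d",d.round(1),"rz",round(a,3),"q6",round(s["q"][5],2))
```

Run:
```python
import cv2,numpy as np
t=cv2.imread("pics/top0.png");s=cv2.imread("pics/scene0.png")
f=lambda i,x,y,w,h:cv2.resize(i[y:y+h,x:x+w],None,fx=7,fy=7,interpolation=cv2.INTER_CUBIC)
cv2.imwrite("pics/ct.png",f(t,215,175,113,85)); cv2.imwrite("pics/cs.png",f(s,200,145,100,80))
cv2.imwrite("pics/cv.png",cv2.resize(t[190:310,85:225],None,fx=5,fy=5,interpolation=cv2.INTER_CUBIC))
```

```text
(no output)
```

View pics/ct.png

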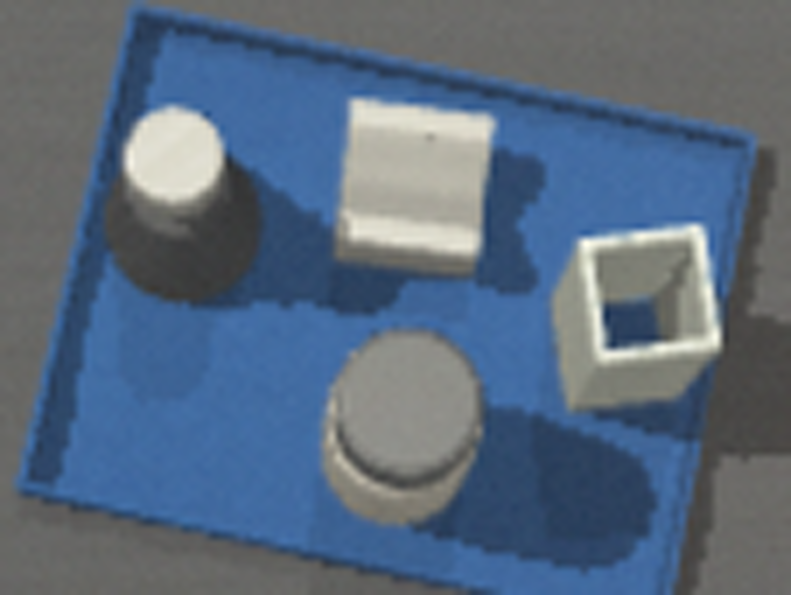

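View pics/cs.png

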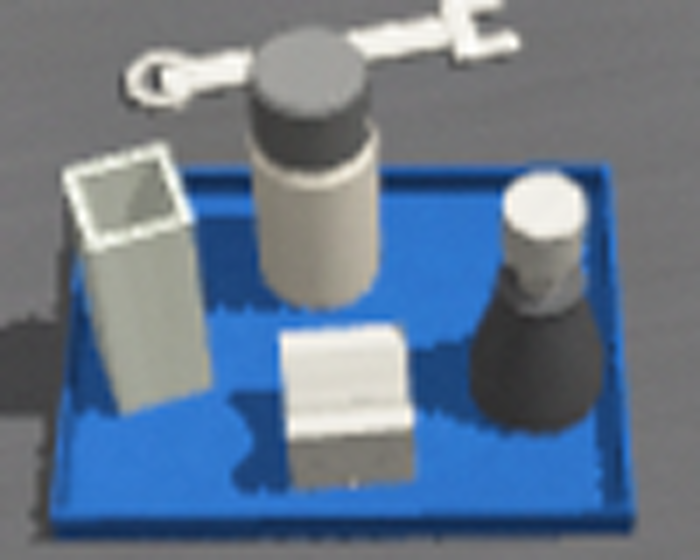

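View pics/cv.png

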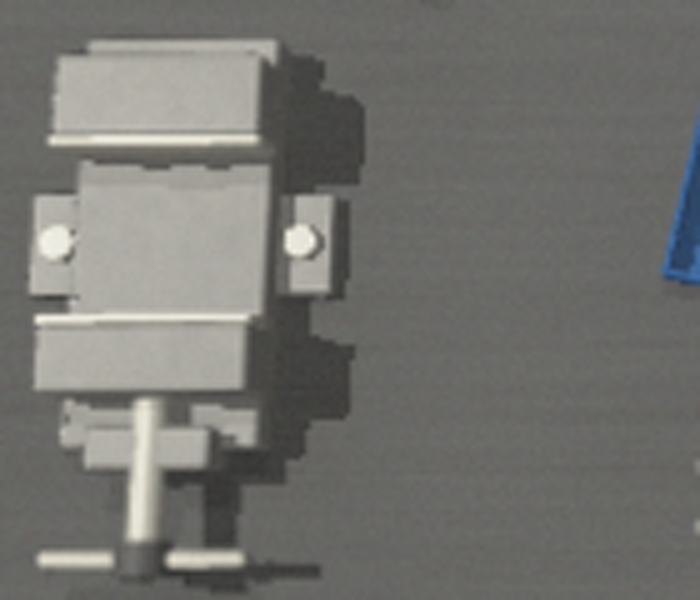

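Picks on the zoomed crops:
- **Top ×7:** jack (174,155), can (411,403), tube corners (578,243), (701,226), (721,347), (597,364).
- **Scene ×7:** jack (544,205), can (311,72), tube corners (63,172), (165,145), (192,222), (92,248), V-block top corners (281,335), (403,325), (413,422), (285,435).
- **Vise ×5:** jaw edges at (48,141)–(262,139) and (37,318)–(252,318).

Run:
```python
from h import *
t=lambda x,y:((x+.5)/7-.5+215,(y+.5)/7-.5+175)
s=lambda x,y:((x+.5)/7-.5+200,(y+.5)/7-.5+145)
v=lambda x,y:((x+.5)/5-.5+85,(y+.5)/5-.5+190)
b=lambda x,y:((x+.5)*.64-.5,(y+.5)*.64-.5)
print("jack",at("top",t(174,155),118),at("scene",s(544,205),118))
print("can",at("top",t(411,403),128),at("scene",s(311,72),128))
A=[at("top",t(*p),113) for p in [(578,243),(701,226),(721,347),(597,364)]];print("tube",A,np.mean(A,0))
A=[at("scene",s(*p),113) for p in [(63,172),(165,145),(192,222),(92,248)]];print("tube s",A,np.mean(A,0))
A=[at("scene",s(*p),43) for p in [(281,335),(403,325),(413,422),(285,435)]];print("vb s",A,np.mean(A,0))
A=[at("top",t(*p),43) for p in [(350,100),(494,117),(478,258),(336,243)]];print("vb t",A,np.mean(A,0))
A=[at("top",v(*p),65) for p in [(48,141),(262,139),(252,318),(37,318)]];print("vise",A,np.mean(A,0))
A=[at("top",b(*p),9) for p in [(542,316),(657,310),(673,428),(553,434)]];print("board",A,np.mean(A,0))
A=[at("top",t(*p),18) for p in [(134,6),(755,135)]]+[at("top",t(20,488),18)];print("tray",A)
```

```text
jack [594.3  44.8] [595.1  45.2]
can [512.1 -30.3] [517.1 -28.8]
tube [array([566.3, -85.5]), array([ 571.8, -125.4]), array([ 532.3, -130.5]), array([526.8, -90.6])] [ 549.3 -108. ]
tube s [array([ 532.7, -130.2]), array([528.1, -89.6]), array([568.8, -85.7]), array([ 572.6, -124.6])] [ 550.55  -107.525]
vb s [array([577. , -56.7]), array([583.2,  -7.9]), array([630.4, -14.4]), array([625.1, -64.3])] [603.925 -35.825]
vb t [array([631.5, -14.1]), array([625.4, -64.3]), array([575.2, -57.9]), array([580.5,  -8.9])] [603.15 -36.3 ]
vise [array([555.6, 389.9]), array([556.6, 288.2]), array([472.3, 287.8]), array([472.1, 388.3])] [514.15 338.55]
board [array([ 605.8, -221.3]), array([ 615.5, -409.1]), array([ 426.8, -418. ]), array([ 418.7, -229.4])] [ 516.7  -319.45]
tray [array([672.8,  62.9]), array([ 624.9, -159.4]), array([498.8, 100.8])]
```

The two views agree to within a few mm and the sizes check out: V-block about 50 mm, tube 40 mm, board 189 mm. I'll refine with the wrist camera over the vise, then over the tray.

```bash
python3 -c "
from h import *
togo(514,338.5,300,np.pi/2)"
```

```text
tool d [363.9 128.3 -55.3] rz -0.356 q6 -0.26
```

The rows are not in the units I measure in: shifts go in shares of 0.75 m and turns go in shares of 2 pi rad. I convert before sending: 364 mm / 750 = 0.4853, 350 mm / 750 = 0.4667, -0.356 rad / 6.2832 = -0.0567.

Request:
tcp_steps([
  [0.08,0.028,-0.0733,0,0,-0.0159],
  [0.16,0.056,-0.0733,0,0,-0.0318],
  [0.24,0.084,-0.0733,0,0,-0.0477],
  [0.32,0.112,-0.0733,0,0,-0.0567],
  [0.4,0.1413,-0.0733,0,0,-0.0567],
  [0.4667,0.1653,-0.0733,0,0,-0.0567],
  [0.4853,0.1707,-0.0733,0,0,-0.0567],
  [0.4853,0.1707,-0.0733,0,0,-0.0567],
  [0.4853,0.1707,-0.0733,0,0,-0.0567],
  [0.4853,0.1707,-0.0733,0,0,-0.0567],
])

```text
time: 1.4
position: [513.5, 339.9, 300.4]
tcp_rot: [1.0, 0.001, -0.0, -0.0]
contact_force: [0.1, 0.4, 0.2]
opening: 0.998
gripper_force: 0.0
```

Run:
```python
from h import *
i=r.get_image("wrist"); c=r.calibration("wrist"); np.save("pics/wv.npy",c,allow_pickle=True)
cv2.imwrite("pics/wv.png",i); cv2.imwrite("pics/wvb.png",cv2.resize(i,(800,600),interpolation=cv2.INTER_CUBIC))
togo(560,-40,340,np.pi/2)
```

```text
tool d [ 45.8 380.  -39.6] rz 0.002 q6 0.73
```

View pics/wvb.png

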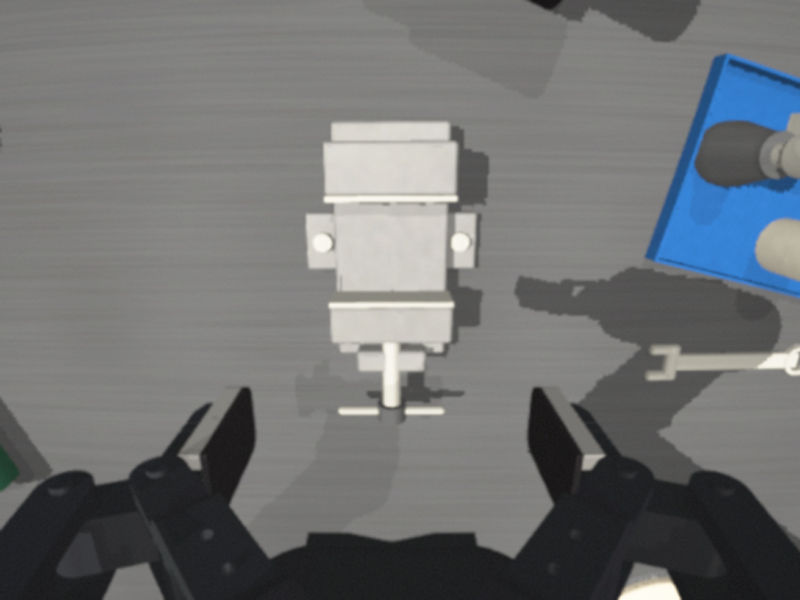

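The jaw edges sit at rows about 203 and 302, spanning columns about 325–457. I'll compute these from image profiles, then move over the tray.

Run:
```python
from h import *
c=np.load("pics/wv.npy",allow_pickle=True).item(); g=cv2.cvtColor(cv2.imread("pics/wv.png"),cv2.COLOR_BGR2GRAY).astype(float)
print(g[120:142,230:270].mean(1).round()); print(g[182:202,230:245].mean(1).round())
print(g[100:118,195:310].mean(0).round()[[*range(0,20),*range(90,105)]])
b=lambda x,y:((x+.5)*.64-.5,(y+.5)*.64-.5)
A=[at("wrist",b(*p),65,c) for p in [(324,202),(458,201.5),(453,303),(329,303)]];print(A,np.mean(A,0))
A=[at("wrist",b(*p),30,c) for p in [(336,240),(447,240)]];print(A)
```

```text
[213. 213. 210. 198. 186. 220. 243. 245. 230. 187. 169. 184. 192. 193.
 193. 194. 195. 199. 205. 209. 209. 209.]
[206. 207. 206. 198. 167. 142. 135. 135. 135. 135. 149. 196. 235. 242.
 227. 200. 195. 202. 205. 206.]
[131. 131. 131. 131. 131. 131. 131. 131. 131. 131. 131. 140. 167. 199.
 213. 216. 216. 216. 216. 216. 209. 208. 208. 207. 206. 199. 175. 134.
  98.  86.  84.  84.  84.  84.  84.]
[array([554.8, 390.9]), array([555.4, 289.7]), array([475. , 290.3]), array([474.7, 390. ])] [514.975 340.225]
[array([519.5, 386.8]), array([519.7, 292.9])]
```

Request:
tcp_steps([
  [0.02,0.0733,-0.0533,0,0,0],
  [0.04,0.1467,-0.0533,0,0,0],
  [0.06,0.22,-0.0533,0,0,0],
  [0.0613,0.2933,-0.0533,0,0,0],
  [0.0613,0.3667,-0.0533,0,0,0],
  [0.0613,0.44,-0.0533,0,0,0],
  [0.0613,0.5067,-0.0533,0,0,0],
  [0.0613,0.5067,-0.0533,0,0,0],
  [0.0613,0.5067,-0.0533,0,0,0],
  [0.0613,0.5067,-0.0533,0,0,0],
])

```text
time: 2.7
position: [560.4, -39.6, 340.4]
tcp_rot: [1.0, 0.001, 0.0, -0.0]
contact_force: [0.1, 0.5, 0.4]
opening: 0.998
gripper_force: 0.0
```

Run:
```python
from h import *
i=r.get_image("wrist"); c=r.calibration("wrist"); np.save("pics/wt.npy",c,allow_pickle=True)
cv2.imwrite("pics/wt.png",i); cv2.imwrite("pics/wtb.png",cv2.resize(i,(800,600),interpolation=cv2.INTER_CUBIC))
```

```text
(no output)
```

View pics/wtb.png

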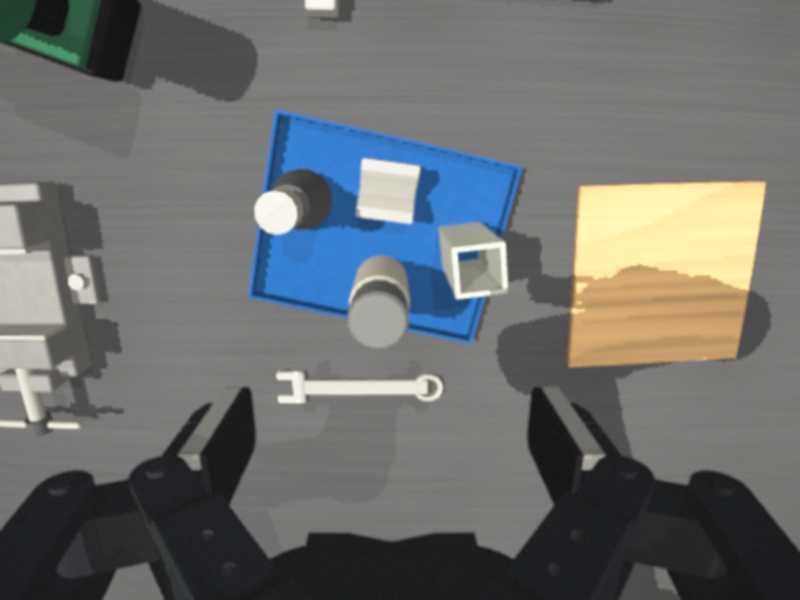

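The wrist view over the tray shows the jack head at (276,212), can cap at (379,318), tube top corners at (452,247), (503,239), (508,289), (459,297), and V-block corners at (362,159), (420,166), (412,222), (357,216).

Run:
```python
from h import *
c=np.load("pics/wt.npy",allow_pickle=True).item()
b=lambda x,y:((x+.5)*.64-.5,(y+.5)*.64-.5)
f=lambda L,z:[at("wrist",b(*p),z,c) for p in L]
print("jack",f([(276,212)],118),"can",f([(379,318)],128))
for n,L,z in [("tube",[(452,247),(503,239),(508,289),(459,297)],113),("vb",[(362,159),(420,166),(412,222),(357,216)],43),("board",[(579,186),(765,181),(737,358),(569,367)],9)]:
    A=f(L,z);print(n,A,np.mean(A,0))
# circle fits by bright/grey thresholds in top & wrist
i=cv2.imread("pics/wt.png");g=cv2.cvtColor(i,cv2.COLOR_BGR2GRAY)
G=cv2.GaussianBlur(cv2.resize(g[120:240,150:290],None,fx=4,fy=4,interpolation=cv2.INTER_CUBIC),(5,5),1)
for nm,rr in(("jackR",(16,118)),("canR",(24,128))):
    z=rr[1]; ctr=(594.5,45) if nm=="jackR" else (514,-29.5)
    best=None
    for n,cc,im in(("wrist",c,g),("top",None,cv2.imread("pics/top0.png",0)),("scene",None,cv2.imread("pics/scene0.png",0))):
        cc=cc or r.calibration(n); a=np.linspace(0,2*np.pi,120)
        im=cv2.GaussianBlur(im,(3,3),.6).astype(np.float32)
        def score(x,y):
            v=[]
            for q in(rr[0]-1.8,rr[0]+1.8):
                P=np.c_[x+q*np.cos(a),y+q*np.sin(a),0*a+z]; p=proj(n,P,cc).astype(np.float32)
                v.append(cv2.remap(im,p[:,0].reshape(-1,1),p[:,1].reshape(-1,1),1)[:,0])
            return np.minimum(np.abs(v[0]-v[1]),40).mean()
        s=[(score(ctr[0]+dx,ctr[1]+dy),ctr[0]+dx,ctr[1]+dy) for dx in np.arange(-6,6.1,.5) for dy in np.arange(-6,6.1,.5)]
        print(nm,n,np.round(max(s),1))
togo(549.7,-108,200,np.deg2rad(7.3))
```

```text
jack [array([595.9,  45.2])] can [array([517.2, -30.3])]
tube [array([569.1, -85.6]), array([ 575.5, -124. ]), array([ 536.1, -130.8]), array([529.5, -92.6])] [ 552.55 -108.25]
vb [array([632.3, -14.1]), array([626.5, -64.2]), array([578., -58.]), array([583.2,  -9. ])] [605.    -36.325]
board [array([ 608.8, -218.7]), array([ 618.4, -408.4]), array([ 428.5, -420.4]), array([ 419.5, -230.5])] [ 518.8 -319.5]
jackR wrist [ 40.  597.5  46.5]
jackR top [ 40. 596.  46.]
jackR scene [ 40.  596.5  47.5]
canR wrist [ 28.9 516.  -28.5]
canR top [ 27.7 509.5 -28. ]
canR scene [ 23.9 516.5 -30.5]
tool d [-10.9  68.4 140.3] rz 1.446 q6 1.36
```

Scaled: 245 mm / 750 = 0.3267, 140 mm / 750 = 0.1867, 1.435 rad / 6.2832 = 0.2284.

Request:
tcp_steps([
  [-0.0133,0.0267,0.0533,0,0,0.0286],
  [-0.0133,0.0533,0.1067,0,0,0.0573],
  [-0.0133,0.0907,0.1467,0,0,0.0859],
  [-0.0133,0.0907,0.1733,0,0,0.1146],
  [-0.0133,0.0907,0.1867,0,0,0.1432],
  [-0.0133,0.0907,0.1867,0,0,0.1719],
  [-0.0133,0.0907,0.1867,0,0,0.2005],
  [-0.0133,0.0907,0.1867,0,0,0.2284],
  [-0.0133,0.0907,0.1867,0,0,0.2284],
  [-0.0133,0.0907,0.24,0,0,0.2284],
  [-0.0133,0.0907,0.2933,0,0,0.2284],
  [-0.0133,0.0907,0.3267,0,0,0.2284],
  [-0.0133,0.0907,0.3267,0,0,0.2284],
  [-0.0133,0.0907,0.3267,0,0,0.2284],
  [-0.0133,0.0907,0.3267,0,0,0.2284],
], finger_gap=1.0)

```text
time: 4.62
position: [551.4, -108.7, 96.9]
tcp_rot: [0.754, -0.657, 0.001, -0.001]
contact_force: [-0.6, 0.3, 0.4]
opening: 1.001
gripper_force: 0.0
```

```bash
python3 -c "
from h import *
togo(550.8,-108.1,95,np.deg2rad(7.8))
i=r.get_image('scene');cv2.imwrite('pics/g1.png',cv2.resize(i[100:230,170:320],None,fx=4,fy=4))"
```

```text
tool d [-0.7  0.5  1.9] rz 0.001 q6 0.04
```

View pics/g1.png

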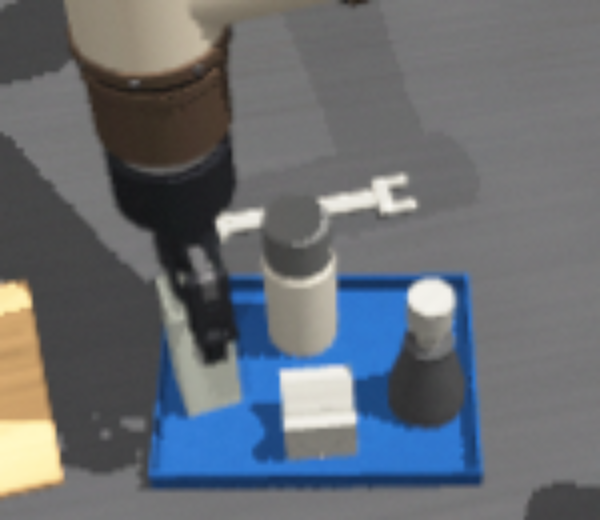

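The gripper straddles the tube at about (195,330) in this crop, clear of the can and the V-block. Closing.

Request:
tcp_steps([
  [0,0,0,0,0,0],
  [0,0,0,0,0,0],
  [0,0,0,0,0,0],
  [0,0,0,0,0,0],
  [0,0,0,0,0,0],
  [0,0,0,0,0,0],
  [0,0,0,0,0,0],
  [0,0,0,0,0,0],
], finger_gap=0.0)

```text
time: 5.68
position: [550.9, -109.0, 95.8]
tcp_rot: [0.754, -0.657, 0.001, -0.0]
contact_force: [1.2, -0.8, 4.9]
opening: 0.46
gripper_force: 61.6
```

```bash
python3 -c "
from h import *
togo(490,-380,103.5,np.deg2rad(7.8))"
```

```text
tool d [260.3  97.1  -7.8] rz 0.0 q6 0.04
```

Scaled: 260 mm / 750 = 0.3467, 250 mm / 750 = 0.3333.

Request:
tcp_steps([
  [0,0,-0.0267,0,0,0],
  [0,0,-0.0733,0,0,0],
  [0.0267,0.0107,-0.0867,0,0,0],
  [0.0867,0.032,-0.0867,0,0,0],
  [0.1533,0.0573,-0.0867,0,0,0],
  [0.22,0.0827,-0.0867,0,0,0],
  [0.2867,0.1067,-0.0867,0,0,0],
  [0.3333,0.124,-0.0867,0,0,0],
  [0.3467,0.1293,-0.0867,0,0,0],
  [0.3467,0.1293,-0.0867,0,0,0],
  [0.3467,0.1293,-0.06,0,0,0],
  [0.3467,0.1293,-0.0333,0,0,0],
  [0.3467,0.1293,-0.0187,0,0,0],
  [0.3467,0.1293,-0.0133,0,0,0],
  [0.3467,0.1293,-0.01,0,0,0],
  [0.3467,0.1293,-0.0087,0,0,0],
  [0.3467,0.1293,-0.0087,0,0,0],
  [0.3467,0.1293,-0.0087,0,0,0],
])

```text
time: 7.92
position: [489.7, -379.8, 102.2]
tcp_rot: [0.753, -0.657, 0.0, -0.0]
contact_force: [0.2, 0.1, -3.1]
opening: 0.458
gripper_force: 61.0
```

Scaled: -80 mm / 750 = -0.1067, -45 mm / 750 = -0.06.

Request:
tcp_steps([
  [0,0,0,0,0,0],
  [0,0,0,0,0,0],
  [0,0,0,0,0,0],
  [0,0,0,0,0,0],
  [0,0,-0.02,0,0,0],
  [0,0,-0.06,0,0,0],
  [0,0,-0.1067,0,0,0],
  [0,0,-0.1067,0,0,0],
  [0,0,-0.1067,0,0,0],
], finger_gap=1.0)

```text
time: 9.05
position: [489.3, -379.5, 182.2]
tcp_rot: [0.753, -0.658, 0.0, -0.0]
contact_force: [-0.9, -0.3, -0.3]
opening: 1.001
gripper_force: 0.0
```

```bash
python3 -c "
from h import *
togo(515.5,-29.5,110)"
```

```text
tool d [-343.2  -73.3   72.3] rz 0 q6 0.53
```

Scaled: -343 mm / 750 = -0.4573, -335 mm / 750 = -0.4467.

Request:
tcp_steps([
  [-0.08,-0.0173,0,0,0,0],
  [-0.16,-0.0347,0,0,0,0],
  [-0.24,-0.052,0,0,0,0],
  [-0.32,-0.0693,0,0,0,0],
  [-0.4,-0.0867,0,0,0,0],
  [-0.4467,-0.0947,0,0,0,0],
  [-0.4573,-0.0987,0,0,0,0],
  [-0.4573,-0.0987,0,0,0,0],
  [-0.4573,-0.0987,0,0,0,0],
  [-0.4573,-0.0987,0.04,0,0,0],
  [-0.4573,-0.0987,0.08,0,0,0],
  [-0.4573,-0.0987,0.096,0,0,0],
  [-0.4573,-0.0987,0.096,0,0,0],
  [-0.4573,-0.0987,0.096,0,0,0],
  [-0.4573,-0.0987,0.096,0,0,0],
])

```text
time: 10.92
position: [517.0, -29.8, 110.9]
tcp_rot: [0.754, -0.657, 0.001, -0.001]
contact_force: [-0.2, 0.3, 0.1]
opening: 1.002
gripper_force: 0.0
```

```bash
python3 -c "
from h import *
togo(514.8,-29.5,110)
cv2.imwrite('pics/c1.png',r.get_image('scene'))"
```

```text
tool d [-0.6  2.2  0.9] rz 0 q6 -0.12
```

Scaled: 2 mm / 750 = 0.0027, 1 mm / 750 = 0.0013.

Request:
tcp_steps([
  [0,0.0027,0.0013,0,0,0],
  [0,0.0027,0.0013,0,0,0],
  [0,0.0027,0.0013,0,0,0],
  [0,0.0027,0.0013,0,0,0],
])

```text
time: 11.48
position: [514.4, -30.1, 108.8]
tcp_rot: [0.754, -0.657, 0.0, 0.0]
contact_force: [1.0, 0.4, -0.4]
opening: 1.001
gripper_force: 0.0
```

Request:
tcp_steps([
  [0,0,0,0,0,0],
  [0,0,0,0,0,0],
  [0,0,0,0,0,0],
  [0,0,0,0,0,0],
  [0,0,0,0,0,0],
  [0,0,0,0,0,0],
  [0,0,0,0,0,0],
], finger_gap=0)

```text
time: 12.35
position: [514.5, -30.1, 109.2]
tcp_rot: [0.754, -0.657, 0.0, -0.0]
contact_force: [-1.2, -1.3, 5.0]
opening: 0.542
gripper_force: 62.1
```

Add to h.py:
```python
def shift(a,b,box):
    """pixel shift of a patch (x,y,w,h) of image a, found in b"""
    x,y,w,h=box; k=8
    f=lambda i,m:cv2.resize(i[y-m:y+h+m,x-m:x+w+m],None,fx=k,fy=k,interpolation=cv2.INTER_CUBIC)
    s=cv2.matchTemplate(f(b,5),f(a,0),cv2.TM_CCOEFF_NORMED); _,v,_,p=cv2.minMaxLoc(s)
    return (np.array(p)/k-5).round(2),round(v,3)
```

Run:
```python
from h import *
a=cv2.imread('pics/scene0.png');c=cv2.imread('pics/c1.png');b=r.get_image('scene');cv2.imwrite('pics/c2.png',b)
for bx in[(234,172,24,19),(234,178,24,14)]: print(shift(a,c,bx),shift(c,b,bx),shift(a,b,bx))
p=proj("scene",[[515,-30,3],[516,-30,3],[515,-29,3]]);print(p-p[0])
togo(565,-320,120)
```

```text
(array([0.  , 0.12]), 0.98) (array([0., 0.]), 0.981) (array([0., 0.]), 0.993)
(array([0., 0.]), 0.995) (array([0., 0.]), 0.99) (array([0., 0.]), 0.992)
[[ 0.          0.        ]
 [ 0.06549182  0.25374973]
 [ 0.3248467  -0.05928629]]
tool d [294.1 -10.7 -10.8] rz 0 q6 -0.12
```

Scaled: 294 mm / 750 = 0.392, 290 mm / 750 = 0.3867.

Request:
tcp_steps([
  [0,0,-0.0267,0,0,0],
  [0,0,-0.0733,0,0,0],
  [0.0267,-0.0013,-0.0933,0,0,0],
  [0.0933,-0.004,-0.0933,0,0,0],
  [0.16,-0.0053,-0.0933,0,0,0],
  [0.2267,-0.008,-0.0933,0,0,0],
  [0.2933,-0.0107,-0.0933,0,0,0],
  [0.3533,-0.0133,-0.0933,0,0,0],
  [0.3867,-0.0147,-0.0933,0,0,0],
  [0.392,-0.0147,-0.0933,0,0,0],
  [0.392,-0.0147,-0.08,0,0,0],
  [0.392,-0.0147,-0.0467,0,0,0],
  [0.392,-0.0147,-0.02,0,0,0],
  [0.392,-0.0147,-0.0133,0,0,0],
  [0.392,-0.0147,-0.0107,0,0,0],
  [0.392,-0.0147,-0.0093,0,0,0],
  [0.392,-0.0147,-0.0093,0,0,0],
  [0.392,-0.0147,-0.0093,0,0,0],
])

```text
time: 14.65
position: [565.3, -320.0, 116.4]
tcp_rot: [0.754, -0.657, 0.0, -0.0]
contact_force: [0.4, -0.4, -1.8]
opening: 0.537
gripper_force: 62.0
```

Scaled: 1 mm / 750 = 0.0013.

Request:
tcp_steps([
  [0,0,0.0013,0,0,0],
  [0,0,0.0013,0,0,0],
  [0,0,0.0013,0,0,0],
])

```text
time: 15.02
position: [565.3, -320.1, 115.3]
tcp_rot: [0.754, -0.657, 0.0, -0.0]
contact_force: [-0.4, -0.2, 0.8]
opening: 0.541
gripper_force: 62.2
```

Request:
tcp_steps([
  [0,0,0,0,0,0],
  [0,0,0,0,0,0],
  [0,0,0,0,0,0],
  [0,0,0,0,0,0],
  [0,0,-0.02,0,0,0],
  [0,0,-0.06,0,0,0],
  [0,0,-0.1,0,0,0],
  [0,0,-0.1,0,0,0],
  [0,0,-0.1,0,0,0],
], finger_gap=1.0)

```text
time: 16.15
position: [564.9, -319.7, 189.9]
tcp_rot: [0.753, -0.658, -0.0, -0.0]
contact_force: [0.1, 0.4, -1.0]
opening: 1.001
gripper_force: 0.0
```

```bash
python3 -c "
from h import *
togo(595.3,45.3,104)"
```

```text
tool d [-357.5  -79.6   86.1] rz 0 q6 0.4
```

Scaled: -357 mm / 750 = -0.476, -345 mm / 750 = -0.46.

Request:
tcp_steps([
  [-0.08,-0.0173,0,0,0,0],
  [-0.16,-0.0347,0,0,0,0],
  [-0.24,-0.052,0,0,0,0],
  [-0.32,-0.0707,0,0,0,0],
  [-0.4,-0.088,0,0,0,0],
  [-0.46,-0.1013,0,0,0,0],
  [-0.476,-0.1067,0,0,0,0],
  [-0.476,-0.1067,0,0,0,0],
  [-0.476,-0.1067,0,0,0,0],
  [-0.476,-0.1067,0.04,0,0,0],
  [-0.476,-0.1067,0.08,0,0,0],
  [-0.476,-0.1067,0.1133,0,0,0],
  [-0.476,-0.1067,0.1147,0,0,0],
  [-0.476,-0.1067,0.1147,0,0,0],
  [-0.476,-0.1067,0.1147,0,0,0],
])

```text
time: 18.02
position: [596.8, 44.5, 105.3]
tcp_rot: [0.753, -0.658, 0.001, -0.001]
contact_force: [0.1, 0.1, -0.5]
opening: 0.997
gripper_force: 0.0
```

```bash
python3 -c "
from h import *
togo(595.3,45.3,104)
cv2.imwrite('pics/j1.png',r.get_image('scene'))"
```

```text
tool d [-1.   1.4  1.3] rz 0 q6 -0.21
```

Scaled: 1.4 mm / 750 = 0.0019, -1 mm / 750 = -0.0013.

Request:
tcp_steps([
  [-0.0013,0.0019,0.0013,0,0,0],
  [-0.0013,0.0019,0.0013,0,0,0],
  [-0.0013,0.0019,0.0013,0,0,0],
  [-0.0013,0.0019,0.0013,0,0,0],
])

```text
time: 18.58
position: [594.5, 45.6, 102.8]
tcp_rot: [0.754, -0.657, 0.0, -0.0]
contact_force: [1.0, 0.7, 0.2]
opening: 1.002
gripper_force: 0.0
```

Request:
tcp_steps([
  [0,0,0,0,0,0],
  [0,0,0,0,0,0],
  [0,0,0,0,0,0],
  [0,0,0,0,0,0],
  [0,0,0,0,0,0],
  [0,0,0,0,0,0],
  [0,0,0,0,0,0],
  [0,0,0,0,0,0],
], finger_gap=0)

```text
time: 19.58
position: [594.8, 45.5, 103.0]
tcp_rot: [0.754, -0.657, 0.0, -0.0]
contact_force: [1.3, 0.5, 1.3]
opening: 0.36
gripper_force: 59.7
```

Run:
```python
from h import *
a=cv2.imread('pics/scene0.png');c=cv2.imread('pics/j1.png');b=r.get_image('scene');cv2.imwrite('pics/j2.png',b)
for bx in[(264,190,25,19),(264,196,25,13)]: print(shift(a,c,bx),shift(c,b,bx),shift(a,b,bx))
togo(490,-265,111.5)
```

```text
(array([0.  , 0.12]), 0.975) (array([0.  , 0.12]), 0.973) (array([0.  , 0.12]), 0.995)
(array([0., 0.]), 0.997) (array([0.  , 0.12]), 0.995) (array([0.  , 0.12]), 0.996)
tool d [293.5 146.   -8.6] rz 0 q6 -0.21
```

Scaled: 293 mm / 750 = 0.3907, 288 mm / 750 = 0.384.

Request:
tcp_steps([
  [0,0,-0.0267,0,0,0],
  [0,0,-0.0733,0,0,0],
  [0,0,-0.1,0,0,0],
  [0.06,0.0293,-0.1,0,0,0],
  [0.12,0.06,-0.1,0,0,0],
  [0.18,0.0893,-0.1,0,0,0],
  [0.24,0.12,-0.1,0,0,0],
  [0.3,0.1493,-0.1,0,0,0],
  [0.36,0.1787,-0.1,0,0,0],
  [0.384,0.1907,-0.1,0,0,0],
  [0.3907,0.1947,-0.1,0,0,0],
  [0.3907,0.1947,-0.08,0,0,0],
  [0.3907,0.1947,-0.0467,0,0,0],
  [0.3907,0.1947,-0.024,0,0,0],
  [0.3907,0.1947,-0.0147,0,0,0],
  [0.3907,0.1947,-0.0107,0,0,0],
  [0.3907,0.1947,-0.0093,0,0,0],
  [0.3907,0.1947,-0.0093,0,0,0],
  [0.3907,0.1947,-0.0093,0,0,0],
])

```text
time: 22.0
position: [489.8, -264.7, 110.3]
tcp_rot: [0.754, -0.657, 0.0, -0.0]
contact_force: [0.8, 0.2, -4.6]
opening: 0.359
gripper_force: 60.2
```

Scaled: 1 mm / 750 = 0.0013.

Request:
tcp_steps([
  [0,0,0.0013,0,0,0],
  [0,0,0.0013,0,0,0],
  [0,0,0.0013,0,0,0],
])

```text
time: 22.38
position: [489.7, -264.7, 109.1]
tcp_rot: [0.754, -0.657, 0.0, -0.0]
contact_force: [0.8, -0.8, -1.9]
opening: 0.356
gripper_force: 60.6
```

Request:
tcp_steps([
  [0,0,0,0,0,0],
  [0,0,0,0,0,0],
  [0,0,0,0,0,0],
  [0,0,0,0,0,0],
  [0,0,-0.02,0,0,0],
  [0,0,-0.06,0,0,0],
  [0,0,-0.1,0,0,0],
  [0,0,-0.1,0,0,0],
  [0,0,-0.1,0,0,0],
], finger_gap=1.0)

```text
time: 23.5
position: [489.2, -264.5, 184.0]
tcp_rot: [0.753, -0.658, -0.0, -0.0]
contact_force: [0.6, -0.3, -0.6]
opening: 1.003
gripper_force: 0.0
```

```bash
python3 -c "
from h import *
togo(604,-36,100,np.deg2rad(83.3))
i=r.get_image('scene');cv2.imwrite('pics/b1.png',cv2.resize(i[110:240,100:300],None,fx=4,fy=4))"
```

```text
tool d [-210.8 -144.6   84.1] rz -1.318 q6 0.34
```

View pics/b1.png

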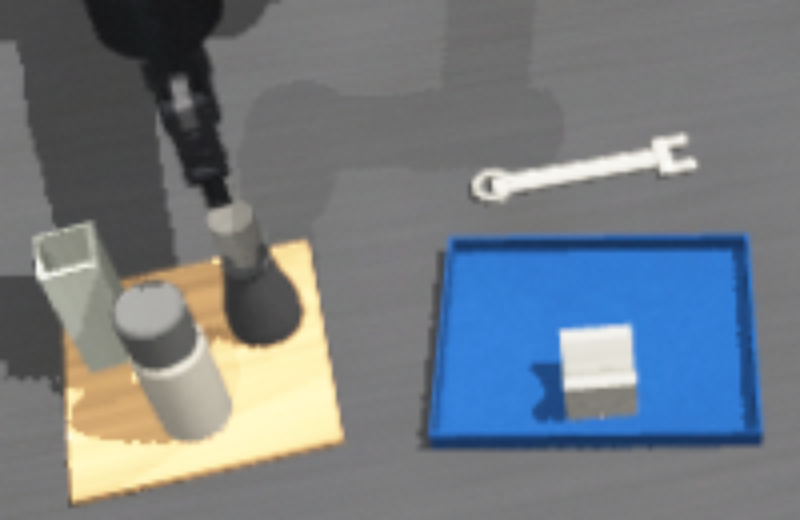

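All three are standing upright on the board (tube at (90,300), can at (175,360), jack at (260,280)), and only the V-block at (598,370) is left in the tray. V-block next.

Scaled: -211 mm / 750 = -0.2813, -195 mm / 750 = -0.26, -1.318 rad / 6.2832 = -0.2098.

Request:
tcp_steps([
  [-0.0667,-0.0453,0,0,0,-0.0286],
  [-0.1333,-0.092,0,0,0,-0.0573],
  [-0.2,-0.1373,0,0,0,-0.0859],
  [-0.26,-0.1787,0,0,0,-0.1146],
  [-0.2813,-0.1933,0.0267,0,0,-0.1432],
  [-0.2813,-0.1933,0.0533,0,0,-0.1719],
  [-0.2813,-0.1933,0.08,0,0,-0.2005],
  [-0.2813,-0.1933,0.112,0,0,-0.2098],
  [-0.2813,-0.1933,0.112,0,0,-0.2098],
  [-0.2813,-0.1933,0.112,0,0,-0.2098],
  [-0.2813,-0.1933,0.112,0,0,-0.2098],
  [-0.2813,-0.1933,0.112,0,0,-0.2098],
])

```text
time: 25.05
position: [605.0, -35.9, 100.7]
tcp_rot: [0.998, -0.058, 0.001, -0.0]
contact_force: [-1.0, 0.5, -0.6]
opening: 0.999
gripper_force: 0.0
```

Run:
```python
from h import *
togo(604,-36,20,np.deg2rad(83.3))
i=r.get_image('wrist'); c=r.calibration('wrist');np.save("pics/w3.npy",c,allow_pickle=True);cv2.imwrite('pics/w3.png',i);cv2.imwrite('pics/w3b.png',cv2.resize(i,(800,600)))
```

```text
tool d [-1.1  0.3 80.7] rz -0.0 q6 1.25
```

View pics/w3b.png

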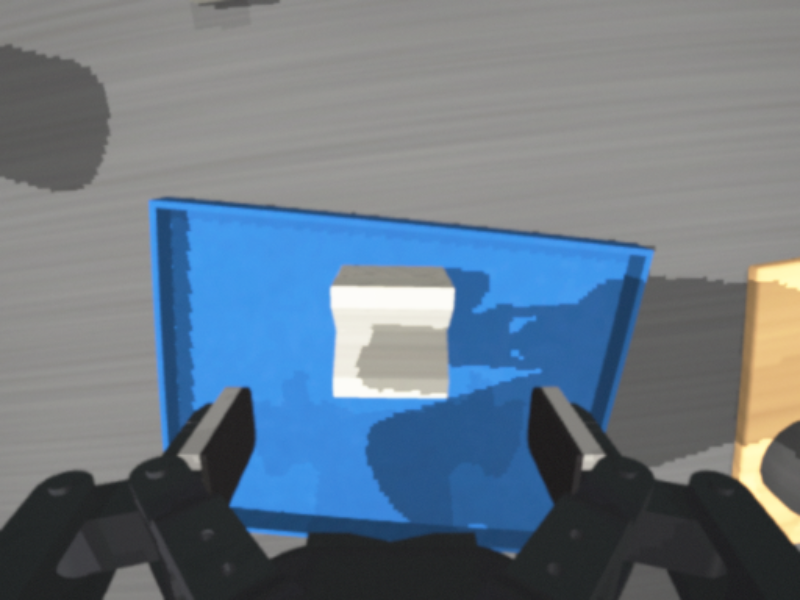

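The V-block's top corners are at (331,287), (455,287), (448,398), (333,397), centred between the fingers (middle at column ~391) and square to them.

Run:
```python
from h import *
c=np.load("pics/w3.npy",allow_pickle=True).item()
b=lambda x,y:((x+.5)*.64-.5,(y+.5)*.64-.5)
A=[at("wrist",b(*p),43,c) for p in [(331,287),(455,287),(448,398),(333,397)]];print(A,np.mean(A,0))
```

```text
[array([632.8, -14.2]), array([626.9, -64.3]), array([576.6, -57.5]), array([583. ,  -7.2])] [604.825 -35.8  ]
```

Request:
tcp_steps([
  [-0.0013,0,0.0533,0,0,0],
  [-0.0013,0,0.0867,0,0,0],
  [-0.0013,0,0.1067,0,0,0],
  [-0.0013,0,0.1067,0,0,0],
  [-0.0013,0,0.1067,0,0,0],
  [-0.0013,0,0.1067,0,0,0],
])

```text
time: 25.85
position: [604.4, -35.7, 21.0]
tcp_rot: [0.998, -0.058, 0.001, -0.0]
contact_force: [-0.3, -0.4, -0.5]
opening: 0.998
gripper_force: 0.0
```

```bash
python3 -c "
from h import *
togo(604,-36,20,np.deg2rad(83.3))"
```

```text
tool d [-0.3  0.4  1. ] rz 0.0 q6 1.25
```

Scaled: 0.5 mm / 750 = 0.0007.

Request:
tcp_steps([
  [0,0,0.0007,0,0,0],
  [0,0,0.0007,0,0,0],
  [0,0,0.0007,0,0,0],
  [0,0,0.0007,0,0,0],
  [0,0,0.0007,0,0,0],
  [0,0,0.0007,0,0,0],
  [0,0,0.0007,0,0,0],
  [0,0,0.0007,0,0,0],
], finger_gap=0)

```text
time: 26.85
position: [604.0, -35.7, 20.0]
tcp_rot: [0.998, -0.058, 0.001, -0.0]
contact_force: [0.2, -0.1, 5.5]
opening: 0.574
gripper_force: 65.5
```

```bash
python3 -c "
from h import *
togo(514.6,339.5,130,np.pi/2)"
```

```text
tool d [-132.3 -362.3 -110.1] rz -0.117 q6 1.25
```

Scaled: -362 mm / 750 = -0.4827, -132 mm / 750 = -0.176, -0.117 rad / 6.2832 = -0.0186.

Request:
tcp_steps([
  [0,0,-0.0267,0,0,0],
  [0,0,-0.08,0,0,0],
  [-0.0267,-0.0267,-0.14,0,0,-0.0048],
  [-0.06,-0.0867,-0.1467,0,0,-0.0095],
  [-0.0933,-0.1533,-0.1467,0,0,-0.0143],
  [-0.12,-0.22,-0.1467,0,0,-0.0186],
  [-0.1467,-0.2867,-0.1467,0,0,-0.0186],
  [-0.1627,-0.3533,-0.1467,0,0,-0.0186],
  [-0.1733,-0.42,-0.1467,0,0,-0.0186],
  [-0.176,-0.4667,-0.1467,0,0,-0.0186],
  [-0.176,-0.4827,-0.1467,0,0,-0.0186],
  [-0.176,-0.4827,-0.1467,0,0,-0.0186],
  [-0.176,-0.4827,-0.1467,0,0,-0.0186],
  [-0.176,-0.4827,-0.1467,0,0,-0.0186],
])

```text
time: 28.6
position: [514.6, 337.7, 129.1]
tcp_rot: [1.0, -0.001, -0.0, 0.0]
contact_force: [-0.6, -0.8, -5.4]
opening: 0.574
gripper_force: 64.4
```

Run:
```python
from h import *
togo(514.6,339.5,48,np.pi/2)
i=r.get_image('wrist');cv2.imwrite('pics/w4.png',i);np.save("pics/w4.npy",r.calibration('wrist'),allow_pickle=True);cv2.imwrite('pics/w4b.png',cv2.resize(i[150:330,140:370],None,fx=3.3,fy=3.3,interpolation=cv2.INTER_CUBIC))
```

```text
tool d [ 0.1 -1.8 81.1] rz -0.001 q6 0.73
```

View pics/w4b.png

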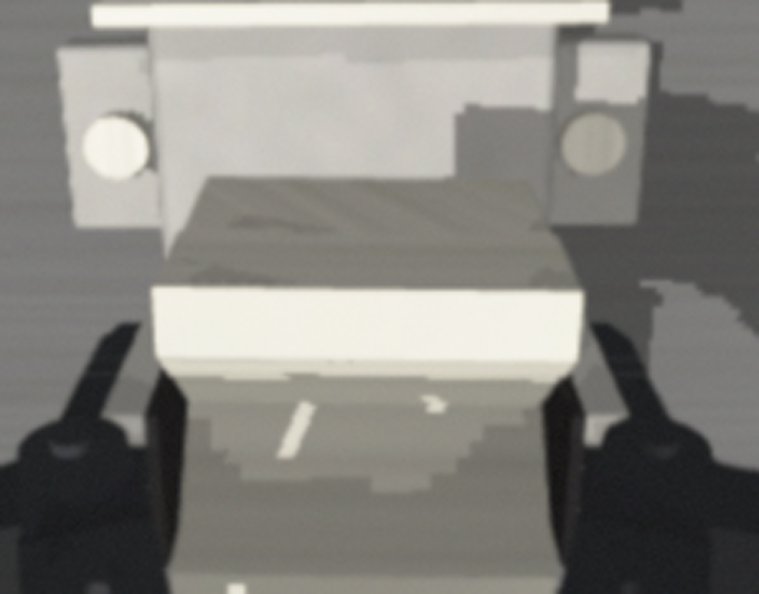

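The block is held level and square to the jaw. Its mid column is 368 and the jaw mid is 350, so it needs about 2–3 mm in +y. I'll lower it to just above the bed and compare again at equal depth.

The rows are not in the units I measure in: shifts go in shares of 0.75 m and turns go in shares of 2 pi rad. I convert before sending: 77 mm / 750 = 0.1027, -2.3 mm / 750 = -0.0031.

Request:
tcp_steps([
  [0,-0.0031,0,0,0,0],
  [0,-0.0031,0.0267,0,0,0],
  [0,-0.0031,0.06,0,0,0],
  [0,-0.0031,0.0867,0,0,0],
  [0,-0.0031,0.1027,0,0,0],
  [0,-0.0031,0.1027,0,0,0],
  [0,-0.0031,0.1027,0,0,0],
  [0,-0.0031,0.1027,0,0,0],
])

```text
time: 29.65
position: [515.2, 341.9, 53.4]
tcp_rot: [1.0, 0.0, 0.001, -0.001]
contact_force: [0.4, -0.4, -6.5]
opening: 0.574
gripper_force: 64.3
```

Run:
```python
from h import *
a=r.get_image('wrist');np.save("pics/w5.npy",r.calibration('wrist'),allow_pickle=True);cv2.imwrite('pics/w5.png',a)
t=r.get_image('top');s=r.get_image('scene');cv2.imwrite('pics/t5.png',t);cv2.imwrite('pics/s5.png',s)
f=lambda i,x,y,w,h,k:cv2.resize(i[y:y+h,x:x+w],None,fx=k,fy=k,interpolation=cv2.INTER_CUBIC)
A=f(a,140,140,220,170,3);B=f(s,325,110,73,85,6)
o=np.zeros((600,800,3),np.uint8);o[:510,:]=0
o[:, :438]=0
A=cv2.resize(a[150:300,170:330],None,fx=3,fy=3,interpolation=cv2.INTER_CUBIC);C=f(s,328,118,64,80,5)
o[:450,:480]=A;o[:400,480:800]=C
cv2.imwrite('pics/m5.png',o)
```

```text
(no output)
```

View pics/m5.png

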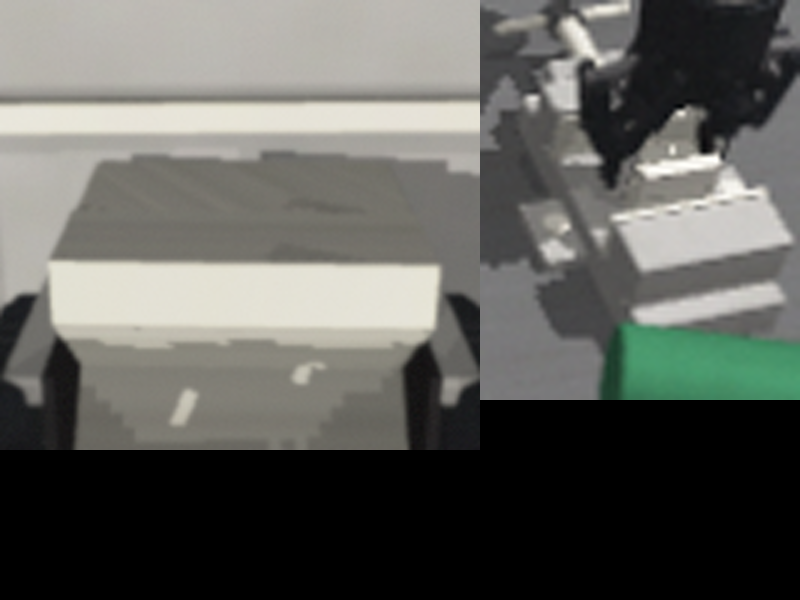

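The crop shows the block inside the jaws, front top edge (50,262)–(440,264), parallel to the jaw strip at rows 100–133. I'll get the exact offsets from the full frame.

Run:
```python
from h import *
c=np.load("pics/w5.npy",allow_pickle=True).item();g=cv2.imread('pics/w5.png',0).astype(float)
def cross(p,lo,hi,th):  # subpixel first crossings from both ends
    i=lo
    while p[i]<th:i+=1
    j=hi
    while p[j]<th:j-=1
    return i-(p[i]-th)/(p[i]-p[i-1]), j+(p[j]-th)/(p[j]-p[j+1])
pj=g[188:191].mean(0);print(pj[100:400:6].round())
L,Rr=cross(pj,110,400,235) if pj.max()>240 else (0,0)
print("jaw",L,Rr,at("wrist",(L,189),65,c),at("wrist",(Rr,189),65,c))
pb=g[242:246].mean(0);l,q=cross(pb,180,325,215);print("block",l,q,at("wrist",(l,244),76.4,c),at("wrist",(q,244),76.4,c))
col=g[:,230:280].mean(1);print(col[178:200].round(),col[230:270].round())
print("jaw edge x",[at("wrist",(250,v),65,c) for v in(193,194,195)],"block +x edge",[at("wrist",(250,v),76.4,c) for v in(236.5,237,237.5)])
togo(514.6,339.5,47,np.pi/2)
```

```text
[109. 108. 109. 109. 109. 163. 230. 229. 230. 230. 229. 229. 229. 229.
 229. 228. 229. 228. 227. 227. 227. 227. 227. 227. 227. 227. 227. 226.
 226. 226. 226. 226. 226. 226. 225. 225. 225. 225. 225. 224. 224. 224.
 223. 223. 223. 222. 209. 108. 110. 109.]
jaw 0 0 [557.5 448.3] [557.5 448.3]
block 187.03125 314.81632653061223 [538.7 366.5] [538.8 317. ]
[170. 162. 154. 141. 123. 133. 183. 217. 225. 227. 227. 226. 227. 226.
 225. 216. 189. 169. 164. 164. 165. 165.] [111. 112. 111. 110. 108. 108. 116. 150. 202. 221. 224. 224. 224. 224.
 224. 224. 224. 224. 224. 224. 224. 224. 224. 224. 224. 224. 224. 223.
 216. 196. 188. 189. 184. 169. 153. 141. 134. 133. 134. 134.]
jaw edge x [array([555.8, 342.1]), array([555.4, 342.1]), array([555. , 342.1])] block +x edge [array([542. , 342.1]), array([541.8, 342.1]), array([541.6, 342.1])]
tool d [-0.3  2.1  5.9] rz 0.0 q6 0.72
```

Run:
```python
from h import *
c=np.load("pics/w5.npy",allow_pickle=True).item();g=cv2.imread('pics/w5.png',0).astype(float)
p=g[188:191].mean(0);print(p[126:136].round(),p[373:383].round())
a=np.interp(168,p[126:136],np.arange(126,136));b=np.interp(-168,-p[373:383],np.arange(373,383))
A,B=at("wrist",(a,189),65,c),at("wrist",(b,189),65,c);print(a,b,A,B,(A+B)/2)
# scene: whole vise at start vs scene calibration
```

```text
[110. 109. 111. 119. 163. 220. 229. 230. 230. 230.] [222. 222. 221. 209. 150.  95.  80.  85. 100. 108.]
130.0828402366864 376.68926553672316 [557.5 390.9] [557.6 290.6] [557.55 340.75]
```

Scaled: 5.5 mm / 750 = 0.0073, 1.2 mm / 750 = 0.0016.

Request:
tcp_steps([
  [-0.0008,0.0016,0,0,0,0],
  [-0.0008,0.0016,0,0,0,0],
  [-0.0008,0.0016,0.0027,0,0,0],
  [-0.0008,0.0016,0.0053,0,0,0],
  [-0.0008,0.0016,0.0067,0,0,0],
  [-0.0008,0.0016,0.0073,0,0,0],
  [-0.0008,0.0016,0.0073,0,0,0],
  [-0.0008,0.0016,0.0073,0,0,0],
])

```text
time: 30.8
position: [514.0, 340.1, 47.1]
tcp_rot: [1.0, 0.0, -0.0, 0.0]
contact_force: [-1.8, -0.7, -1.8]
opening: 0.574
gripper_force: 64.8
```

```bash
python3 -c "
from h import *
togo(514.3,340.4,47,np.pi/2)"
```

```text
tool d [ 0.3 -0.3  0.1] rz 0.0 q6 0.72
```

Scaled: 0.3 mm / 750 = 0.0004.

Request:
tcp_steps([
  [0.0004,0,0.0004,0,0,0],
  [0.0004,0,0.0004,0,0,0],
  [0.0004,0,0.0004,0,0,0],
])

```text
time: 31.18
position: [514.0, 340.1, 47.0]
tcp_rot: [1.0, 0.0, -0.0, 0.0]
contact_force: [-4.9, -1.5, 1.6]
opening: 0.572
gripper_force: 65.3
```

Request:
tcp_steps([
  [0,0,0,0,0,0],
  [0,0,0,0,0,0],
  [0,0,0,0,0,0],
  [0,0,0,0,0,0],
  [0,0,-0.0133,0,0,0],
  [0,0,-0.04,0,0,0],
  [0,0,-0.0933,0,0,0],
  [0,0,-0.1733,0,0,0],
  [0,0,-0.2533,0,0,0],
  [0,0,-0.2533,0,0,0],
  [0,0,-0.2533,0,0,0],
], finger_gap=1.0)

```text
time: 32.55
position: [514.0, 340.1, 236.9]
tcp_rot: [1.0, -0.0, -0.0, -0.0]
contact_force: [0.8, 0.6, -0.6]
opening: 1.001
gripper_force: 0.0
```

Run:
```python
from h import *
a=r.get_image('wrist');np.save("pics/w6.npy",r.calibration('wrist'),allow_pickle=True);cv2.imwrite('pics/w6.png',a)
cv2.imwrite('pics/w6b.png',cv2.resize(a[70:230,180:320],None,fx=3.7,fy=3.7,interpolation=cv2.INTER_CUBIC))
cv2.imwrite('pics/t6.png',r.get_image('top'))
togo(490,-380,185,np.deg2rad(7.8))
```

```text
tool d [-23.7 719.5  51.5] rz 1.435 q6 0.72
```

View pics/w6b.png

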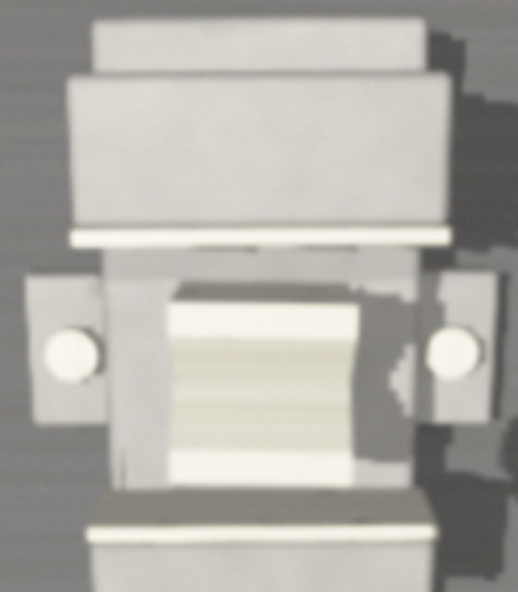

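Block top corners are (168,302), (358,304), (352,485), (168,484). The far jaw edge is row ~246 (columns 70–450) and the near one row ~525 (columns 86–438). It looks square and central; now the numbers.

Run:
```python
from h import *
c=np.load("pics/w6.npy",allow_pickle=True).item()
b=lambda x,y:((x+.5)/3.7-.5+180,(y+.5)/3.7-.5+70)
for L,z in(([(168,302),(358,304),(352,485),(168,484)],70),([(70,246),(451,244),(438,525),(86,526)],65)):
    A=[at("wrist",b(*p),z,c) for p in L];print(A,np.mean(A,0))
A=[at("wrist",b(*p),30,c) for p in [(107,400),(415,400)]];print(A,np.mean(A,0))
t0=cv2.imread('pics/top0.png',0);t=cv2.imread('pics/t6.png',0)
```

```text
[array([540.6, 364.2]), array([540. , 314.2]), array([489.7, 314.6]), array([489.9, 365.4])] [515.05 339.6 ]
[array([554.7, 390.2]), array([555.2, 289.6]), array([475.8, 289.3]), array([475.6, 389.6])] [515.325 339.675]
[array([503.3, 386.9]), array([503.3, 292.4])] [503.3  339.65]
```

The block sits within 0.3 mm of centre and square. Now returning the others, starting with the jack.

Scaled: 605 mm / 750 = 0.8067, 590 mm / 750 = 0.7867, 1.435 rad / 6.2832 = 0.2284.

Request:
tcp_steps([
  [-0.0027,0.08,0,0,0,0.0239],
  [-0.0053,0.16,0,0,0,0.0477],
  [-0.008,0.24,0,0,0,0.0716],
  [-0.0107,0.32,0,0,0,0.0955],
  [-0.0133,0.4,0,0,0,0.1194],
  [-0.016,0.48,0,0,0,0.1432],
  [-0.0187,0.56,0,0,0,0.1671],
  [-0.0213,0.64,0.0133,0,0,0.191],
  [-0.0267,0.72,0.0333,0,0,0.2149],
  [-0.032,0.7867,0.0533,0,0,0.2284],
  [-0.032,0.8067,0.0627,0,0,0.2284],
  [-0.032,0.8067,0.0627,0,0,0.2284],
  [-0.032,0.8067,0.0627,0,0,0.2284],
  [-0.032,0.8067,0.0627,0,0,0.2284],
  [-0.032,0.8067,0.0627,0,0,0.2284],
], finger_gap=1.0)

```text
time: 34.52
position: [490.9, -263.9, 190.1]
tcp_rot: [0.754, -0.657, 0.0, -0.0]
contact_force: [0.8, -0.2, 0.5]
opening: 1.002
gripper_force: 0.0
```

```bash
python3 -c "
from h import *
togo(489.7,-264.7,109.1,np.deg2rad(7.8))"
```

```text
tool d [ 0.6  1.4 81. ] rz 0.002 q6 0.34
```

Scaled: 81 mm / 750 = 0.108, 78 mm / 750 = 0.104, 0.002 rad / 6.2832 = 0.0003.

Request:
tcp_steps([
  [0.0008,0.0019,0.04,0,0,0.0003],
  [0.0008,0.0019,0.08,0,0,0.0003],
  [0.0008,0.0019,0.104,0,0,0.0003],
  [0.0008,0.0019,0.108,0,0,0.0003],
  [0.0008,0.0019,0.108,0,0,0.0003],
  [0.0008,0.0019,0.108,0,0,0.0003],
  [0.0008,0.0019,0.108,0,0,0.0003],
])

```text
time: 35.4
position: [489.6, -265.6, 109.3]
tcp_rot: [0.753, -0.658, 0.001, -0.0]
contact_force: [-0.9, 1.0, -0.1]
opening: 1.002
gripper_force: 0.0
```

Request:
tcp_steps([
  [0,0,0,0,0,0],
  [0,0,0,0,0,0],
  [0,0,0,0,0,0],
  [0,0,0,0,0,0],
  [0,0,0,0,0,0],
  [0,0,0,0,0,0],
  [0,0,0,0,0,0],
  [0,0,0,0,0,0],
], finger_gap=0)

```text
time: 36.4
position: [489.7, -265.6, 108.8]
tcp_rot: [0.753, -0.658, 0.001, -0.0]
contact_force: [2.0, -0.1, 1.6]
opening: 0.358
gripper_force: 59.6
```

```bash
python3 -c "
from h import *
togo(594.5,45.4,103.0,np.deg2rad(7.8))"
```

```text
tool d [-294.2 -145.5    5.8] rz -0.002 q6 0.34
```

Scaled: -294 mm / 750 = -0.392, -288 mm / 750 = -0.384.

Request:
tcp_steps([
  [0,0,-0.0267,0,0,0],
  [0,0,-0.0733,0,0,0],
  [0,0,-0.0933,0,0,0],
  [-0.06,-0.0293,-0.0933,0,0,0],
  [-0.12,-0.06,-0.0933,0,0,0],
  [-0.18,-0.0893,-0.0933,0,0,0],
  [-0.24,-0.12,-0.0933,0,0,0],
  [-0.3,-0.1493,-0.0933,0,0,0],
  [-0.36,-0.1787,-0.0933,0,0,0],
  [-0.384,-0.1907,-0.0933,0,0,0],
  [-0.392,-0.1933,-0.0933,0,0,0],
  [-0.392,-0.1933,-0.0733,0,0,0],
  [-0.392,-0.1933,-0.04,0,0,0],
  [-0.392,-0.1933,-0.0133,0,0,0],
  [-0.392,-0.1933,0,0,0,0],
  [-0.392,-0.1933,0,0,0,0],
  [-0.392,-0.1933,0,0,0,0],
  [-0.392,-0.1933,0,0,0,0],
])

```text
time: 38.65
position: [594.1, 45.2, 109.4]
tcp_rot: [0.753, -0.658, 0.001, -0.001]
contact_force: [-0.1, 0.8, -4.0]
opening: 0.359
gripper_force: 60.1
```

```bash
python3 -c "
from h import *
togo(594.5,44.7,103.3,np.deg2rad(7.8))"
```

```text
tool d [ 0.6 -0.3  6.1] rz -0.002 q6 -0.21
```

Request:
tcp_steps([
  [0.0008,-0.0004,0.0027,0,0,0],
  [0.0008,-0.0004,0.0053,0,0,0],
  [0.0008,-0.0004,0.0073,0,0,0],
  [0.0008,-0.0004,0.008,0,0,0],
  [0.0008,-0.0004,0.008,0,0,0],
  [0.0008,-0.0004,0.008,0,0,0],
])

```text
time: 39.4
position: [594.0, 44.6, 102.8]
tcp_rot: [0.753, -0.658, 0.0, -0.0]
contact_force: [-0.4, 0.2, 0.3]
opening: 0.357
gripper_force: 60.6
```

Run:
```python
from h import *
a=cv2.imread('pics/scene0.png');b=r.get_image('scene');j=cv2.imread('pics/j2.png')
for bx in[(264,190,25,19),(264,196,25,13)]: print(shift(a,b,bx),shift(j,b,bx))
togo(594.5,44.7,103,np.deg2rad(7.8))
```

```text
(array([ 0.  , -0.25]), 0.993) (array([-0.12, -0.25]), 0.991)
(array([ 0.  , -0.25]), 0.994) (array([-0.12, -0.25]), 0.991)
tool d [-0.  -0.5 -0.2] rz -0.002 q6 -0.21
```

Scaled: -1.5 mm / 750 = -0.002, -0.8 mm / 750 = -0.0011.

Request:
tcp_steps([
  [0,-0.0011,-0.002,0,0,0],
  [0,-0.0011,-0.002,0,0,0],
  [0,-0.0011,-0.0007,0,0,0],
  [0,-0.0011,0.0003,0,0,0],
  [0,-0.0011,0.0003,0,0,0],
  [0,-0.0011,0.0003,0,0,0],
])

```text
time: 40.2
position: [594.9, 44.7, 102.8]
tcp_rot: [0.753, -0.658, 0.0, -0.0]
contact_force: [-0.3, 0.1, 1.3]
opening: 0.354
gripper_force: 60.8
```

Run:
```python
from h import *
a=cv2.imread('pics/scene0.png');b=r.get_image('scene')
for bx in[(264,190,25,19),(264,196,25,13)]: print(shift(a,b,bx))
togo(594.5,44.7,103,np.deg2rad(7.8))
```

```text
(array([0.  , 0.12]), 0.995)
(array([0.  , 0.12]), 0.996)
tool d [-0.1  0.4 -0.2] rz -0.002 q6 -0.21
```

Request:
tcp_steps([
  [0,0,0,0,0,0],
  [0,0,0,0,0,0],
  [0,0,0,0,0,0],
  [0,0,0,0,0,0],
  [0,0,-0.02,0,0,0],
  [0,0,-0.06,0,0,0],
  [0,0,-0.1133,0,0,0],
  [0,0,-0.1133,0,0,0],
  [0,0,-0.1133,0,0,0],
], finger_gap=1.0)

```text
time: 41.38
position: [594.6, 44.8, 187.9]
tcp_rot: [0.753, -0.658, 0.0, -0.0]
contact_force: [0.6, 0.1, 0.0]
opening: 1.003
gripper_force: 0.0
```

Run:
```python
from h import *
a=cv2.imread('pics/scene0.png');b=r.get_image('scene')
for bx in[(264,190,25,19),(264,168,25,41)]: print(shift(a,b,bx))
togo(565.2,-320.1,115.3,np.deg2rad(7.8))
```

```text
(array([0.  , 0.38]), 0.991)
(array([0.  , 0.25]), 0.98)
tool d [357.6  77.4  71.7] rz -0.002 q6 -0.21
```

Scaled: 357 mm / 750 = 0.476, 345 mm / 750 = 0.46.

Request:
tcp_steps([
  [0.08,0.0173,0,0,0,0],
  [0.16,0.0347,0,0,0,0],
  [0.24,0.052,0,0,0,0],
  [0.32,0.0707,0,0,0,0],
  [0.4,0.088,0,0,0,0],
  [0.46,0.1,0,0,0,0],
  [0.476,0.1027,0,0,0,0],
  [0.476,0.1027,0,0,0,0],
  [0.476,0.1027,0,0,0,0],
  [0.476,0.1027,0.04,0,0,0],
  [0.476,0.1027,0.08,0,0,0],
  [0.476,0.1027,0.0947,0,0,0],
  [0.476,0.1027,0.0947,0,0,0],
  [0.476,0.1027,0.0947,0,0,0],
  [0.476,0.1027,0.0947,0,0,0],
], finger_gap=1.0)

```text
time: 43.3
position: [566.8, -319.5, 117.7]
tcp_rot: [0.753, -0.658, 0.001, -0.0]
contact_force: [-0.4, -0.8, -0.1]
opening: 0.999
gripper_force: 0.0
```

```bash
python3 -c "
from h import *
togo(565.2,-320.1,115.3,np.deg2rad(7.8))"
```

```text
tool d [0.4 1.7 2.4] rz -0.002 q6 0.4
```

Scaled: 2 mm / 750 = 0.0027, 1.7 mm / 750 = 0.0023.

Request:
tcp_steps([
  [0.0005,0.0023,0.0027,0,0,0],
  [0.0005,0.0023,0.0027,0,0,0],
  [0.0005,0.0023,0.0027,0,0,0],
  [0.0005,0.0023,0.0027,0,0,0],
])

```text
time: 43.8
position: [564.5, -320.0, 114.3]
tcp_rot: [0.753, -0.658, 0.0, 0.0]
contact_force: [-0.9, -0.3, -0.1]
opening: 0.998
gripper_force: 0.0
```

Request:
tcp_steps([
  [0,0,0,0,0,0],
  [0,0,0,0,0,0],
  [0,0,0,0,0,0],
  [0,0,0,0,0,0],
  [0,0,0,0,0,0],
  [0,0,0,0,0,0],
  [0,0,0,0,0,0],
], finger_gap=0)

```text
time: 44.68
position: [564.9, -320.1, 114.7]
tcp_rot: [0.753, -0.658, 0.001, -0.0]
contact_force: [0.5, 0.3, 2.6]
opening: 0.543
gripper_force: 61.9
```

```bash
python3 -c "
from h import *
togo(514.5,-30.1,109.2,np.deg2rad(7.8))"
```

```text
tool d [-294.1   11.2    5.3] rz -0.002 q6 0.4
```

Scaled: -294 mm / 750 = -0.392, -290 mm / 750 = -0.3867.

Request:
tcp_steps([
  [0,0,-0.0267,0,0,0],
  [0,0,-0.0733,0,0,0],
  [-0.0267,0.0013,-0.0933,0,0,0],
  [-0.0933,0.004,-0.0933,0,0,0],
  [-0.16,0.0067,-0.0933,0,0,0],
  [-0.2267,0.0093,-0.0933,0,0,0],
  [-0.2933,0.012,-0.0933,0,0,0],
  [-0.3533,0.0133,-0.0933,0,0,0],
  [-0.3867,0.0147,-0.0933,0,0,0],
  [-0.392,0.0147,-0.0933,0,0,0],
  [-0.392,0.0147,-0.08,0,0,0],
  [-0.392,0.0147,-0.0467,0,0,0],
  [-0.392,0.0147,-0.0133,0,0,0],
  [-0.392,0.0147,0,0,0,0],
  [-0.392,0.0147,0,0,0,0],
  [-0.392,0.0147,0,0,0,0],
  [-0.392,0.0147,0,0,0,0],
])

```text
time: 46.8
position: [514.9, -30.1, 115.2]
tcp_rot: [0.753, -0.658, 0.001, -0.001]
contact_force: [-0.4, 1.0, -0.8]
opening: 0.544
gripper_force: 61.9
```

```bash
python3 -c "
from h import *
togo(514.5,-30.1,108.8,np.deg2rad(7.8))"
```

```text
tool d [-0.   0.4  6.4] rz -0.002 q6 -0.12
```

Scaled: 6.3 mm / 750 = 0.0084, 6 mm / 750 = 0.008.

Request:
tcp_steps([
  [0,0,0.004,0,0,0],
  [0,0,0.0067,0,0,0],
  [0,0,0.008,0,0,0],
  [0,0,0.0084,0,0,0],
  [0,0,0.0084,0,0,0],
  [0,0,0.0084,0,0,0],
])

```text
time: 47.55
position: [514.3, -30.1, 108.6]
tcp_rot: [0.753, -0.658, 0.0, 0.0]
contact_force: [-1.5, 0.9, 6.2]
opening: 0.542
gripper_force: 62.7
```

Run:
```python
from h import *
a=cv2.imread('pics/scene0.png');b=r.get_image('scene');c=cv2.imread('pics/c2.png')
for bx in[(234,172,24,19),(234,178,24,14)]: print(shift(a,b,bx),shift(c,b,bx))
togo(514.5,-30.1,109,np.deg2rad(7.8))
```

```text
(array([0.  , 0.12]), 0.995) (array([0., 0.]), 0.997)
(array([0.  , 0.25]), 0.96) (array([0.  , 0.12]), 0.961)
tool d [ 0.  -0.2 -0.4] rz -0.002 q6 -0.12
```

Can is back on its spot. Releasing, then going for the tube.

Scaled: -80 mm / 750 = -0.1067, -45 mm / 750 = -0.06.

Request:
tcp_steps([
  [0,0,-0.0004,0,0,0],
  [0,0,-0.0004,0,0,0],
  [0,0,-0.0004,0,0,0],
  [0,0,-0.0004,0,0,0],
  [0,0,-0.02,0,0,0],
  [0,0,-0.06,0,0,0],
  [0,0,-0.1067,0,0,0],
  [0,0,-0.1067,0,0,0],
  [0,0,-0.1067,0,0,0],
], finger_gap=1.0)

```text
time: 48.72
position: [514.1, -30.1, 188.4]
tcp_rot: [0.753, -0.658, 0.0, -0.0]
contact_force: [-0.6, 0.9, -0.3]
opening: 1.001
gripper_force: 0.0
```

Run:
```python
from h import *
a=cv2.imread('pics/scene0.png');b=r.get_image('scene')
for bx in[(234,172,24,19),(232,147,26,42)]: print(shift(a,b,bx))
togo(489.7,-379.8,102.2,np.deg2rad(7.8))
```

```text
(array([0.  , 0.25]), 0.995)
(array([0.  , 0.25]), 0.909)
tool d [343.3  70.5  85.5] rz -0.002 q6 -0.12
```

Scaled: 343 mm / 750 = 0.4573, 335 mm / 750 = 0.4467.

Request:
tcp_steps([
  [0.08,0.016,0,0,0,0],
  [0.16,0.0333,0,0,0,0],
  [0.24,0.0493,0,0,0,0],
  [0.32,0.0653,0,0,0,0],
  [0.4,0.0827,0,0,0,0],
  [0.4467,0.092,0,0,0,0],
  [0.4573,0.094,0,0,0,0],
  [0.4573,0.094,0,0,0,0],
  [0.4573,0.094,0,0,0,0],
  [0.4573,0.094,0.04,0,0,0],
  [0.4573,0.094,0.08,0,0,0],
  [0.4573,0.094,0.1107,0,0,0],
  [0.4573,0.094,0.1133,0,0,0],
  [0.4573,0.094,0.1133,0,0,0],
  [0.4573,0.094,0.1133,0,0,0],
  [0.4573,0.094,0.1133,0,0,0],
], finger_gap=1.0)

```text
time: 50.78
position: [490.8, -379.6, 104.1]
tcp_rot: [0.753, -0.658, 0.001, -0.0]
contact_force: [0.1, 0.3, -0.2]
opening: 0.998
gripper_force: 0.0
```

```bash
python3 -c "
from h import *
togo(489.7,-379.8,102.2,np.deg2rad(7.8))"
```

```text
tool d [0.1 1.1 1.9] rz -0.002 q6 0.53
```

Scaled: 1.5 mm / 750 = 0.002, 1 mm / 750 = 0.0013.

Request:
tcp_steps([
  [0,0.0013,0.002,0,0,0],
  [0,0.0013,0.002,0,0,0],
  [0,0.0013,0.002,0,0,0],
  [0,0.0013,0.002,0,0,0],
])

```text
time: 51.28
position: [489.3, -379.6, 101.5]
tcp_rot: [0.753, -0.658, -0.0, 0.0]
contact_force: [-0.3, 1.5, 0.6]
opening: 1.003
gripper_force: 0.0
```

Request:
tcp_steps([
  [0,0,0,0,0,0],
  [0,0,0,0,0,0],
  [0,0,0,0,0,0],
  [0,0,0,0,0,0],
  [0,0,0,0,0,0],
  [0,0,0,0,0,0],
  [0,0,0,0,0,0],
], finger_gap=0)

```text
time: 52.15
position: [489.7, -379.7, 101.7]
tcp_rot: [0.753, -0.658, 0.0, -0.0]
contact_force: [0.4, 0.1, 2.3]
opening: 0.455
gripper_force: 60.8
```

```bash
python3 -c "
from h import *
togo(550.9,-109.0,95.8,np.deg2rad(7.8))"
```

```text
tool d [-260.1  -96.9    5.9] rz -0.002 q6 0.53
```

Scaled: -260 mm / 750 = -0.3467, -250 mm / 750 = -0.3333, -0.002 rad / 6.2832 = -0.0003.

Request:
tcp_steps([
  [0,0,-0.0267,0,0,0],
  [0,0,-0.0733,0,0,0],
  [-0.0267,-0.0107,-0.0867,0,0,0],
  [-0.0867,-0.032,-0.0867,0,0,0],
  [-0.1533,-0.0573,-0.0867,0,0,0],
  [-0.22,-0.0827,-0.0867,0,0,0],
  [-0.2867,-0.1067,-0.0867,0,0,0],
  [-0.3333,-0.124,-0.0867,0,0,0],
  [-0.3467,-0.1293,-0.0867,0,0,-0.0003],
  [-0.3467,-0.1293,-0.0867,0,0,-0.0003],
  [-0.3467,-0.1293,-0.06,0,0,-0.0003],
  [-0.3467,-0.1293,-0.0267,0,0,-0.0003],
  [-0.3467,-0.1293,-0.0067,0,0,-0.0003],
  [-0.3467,-0.1293,0,0,0,-0.0003],
  [-0.3467,-0.1293,0,0,0,-0.0003],
  [-0.3467,-0.1293,0,0,0,-0.0003],
  [-0.3467,-0.1293,0,0,0,-0.0003],
])

```text
time: 54.28
position: [551.2, -108.9, 102.3]
tcp_rot: [0.754, -0.657, 0.001, -0.001]
contact_force: [-0.6, -0.2, -2.7]
opening: 0.456
gripper_force: 60.6
```

```bash
python3 -c "
from h import *
togo(550.9,-109.0,95.4,np.deg2rad(7.8))"
```

```text
tool d [0.1 0.3 6.9] rz 0.0 q6 0.04
```

Scaled: 6.3 mm / 750 = 0.0084, 5 mm / 750 = 0.0067.

Request:
tcp_steps([
  [0,0,0.004,0,0,0],
  [0,0,0.0067,0,0,0],
  [0,0,0.0084,0,0,0],
  [0,0,0.0084,0,0,0],
  [0,0,0.0084,0,0,0],
  [0,0,0.0084,0,0,0],
])

```text
time: 55.02
position: [550.7, -109.0, 95.7]
tcp_rot: [0.754, -0.657, 0.0, 0.0]
contact_force: [-3.1, 0.3, 6.1]
opening: 0.455
gripper_force: 61.6
```

Run:
```python
from h import *
a=cv2.imread('pics/scene0.png');b=r.get_image('scene')
for bx in[(214,185,18,19),(212,192,22,13)]: print(shift(a,b,bx))
togo(550.9,-109,95.5,np.deg2rad(7.8))
```

```text
(array([0.12, 1.25]), 0.836)
(array([0.  , 0.12]), 0.984)
tool d [ 0.1 -0.2  0.2] rz 0.0 q6 0.04
```

Scaled: 240 mm / 750 = 0.32, -190 mm / 750 = -0.2533.

Request:
tcp_steps([
  [0,0,0,0,0,0],
  [0,0,0,0,0,0],
  [0,0,0,0,0,0],
  [0,0,0,0,0,0],
  [0,0,-0.02,0,0,0],
  [0,0,-0.06,0,0,0],
  [0,0,-0.1333,0,0,0],
  [0,0,-0.2133,0,0,0],
  [0.08,-0.0267,-0.2533,0,0,0],
  [0.16,-0.0267,-0.2533,0,0,0],
  [0.24,-0.0267,-0.2533,0,0,0],
  [0.32,-0.0267,-0.2533,0,0,0],
  [0.32,-0.0267,-0.2533,0,0,0],
  [0.32,-0.0267,-0.2533,0,0,0],
], finger_gap=1.0)

```text
time: 56.82
position: [602.8, -344.2, 285.7]
tcp_rot: [0.753, -0.658, 0.0, -0.0]
contact_force: [-0.5, 0.8, -0.2]
opening: 1.001
gripper_force: 0.0
```

Run:
```python
from h import *
a=cv2.imread('pics/scene0.png');b=r.get_image('scene');ta=cv2.imread('pics/top0.png');tb=r.get_image('top')
for n,bx in dict(jack=(264,168,25,41),can=(232,147,26,42),tube=(208,164,24,42),tray=(270,150,30,20),vb=None).items():
    if bx: print(n,shift(a,b,bx))
for n,bx in dict(jack=(229,189,24,30),can=(260,221,25,30),tube=(292,206,28,30),hammer=(240,110,60,40)).items(): print("top",n,shift(ta,tb,bx))
f=lambda i,x,y,w,h,k:cv2.resize(i[y:y+h,x:x+w],None,fx=k,fy=k,interpolation=cv2.INTER_CUBIC)
cv2.imwrite('pics/fin.png',f(b,150,80,266,200,3))
```

```text
jack (array([0.  , 0.12]), 0.995)
can (array([0.  , 0.12]), 0.993)
tube (array([0.  , 0.25]), 0.991)
tray (array([0., 0.]), 0.978)
top jack (array([ 0.  , -0.25]), 0.997)
top can (array([ 0.  , -0.38]), 0.985)
top tube (array([ 0.12, -0.25]), 0.989)
top hammer (array([0., 0.]), 0.999)
```

View pics/fin.png

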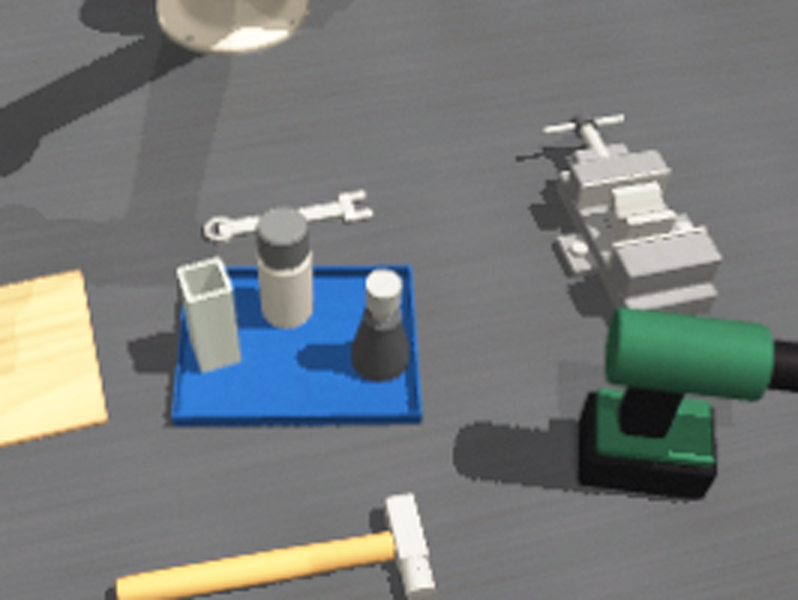

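All three stand upright in the tray within about 1 mm of their original spots, the V-block at (638,205) sits centred in the vise, and the bystanders look unmoved. Handing in.

```bash
python3 -c "
from workcell import r
print(r.close_job())"
```

```text
the job is handed in; nothing more can be done
None
```

The job is handed in: the V-block is in the vise, groove up and within about 0.3 mm of centre, and the can, jack and tube are back upright in the tray within about 1 mm of their starting spots, finished at 57 s of the 152 s limit.

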